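Space the slats of a drying rack with a gap gauge

ROBOT

A 6-joint arm with a two-finger parallel gripper is mounted at the origin on a cart in front of the work surface, level with it; the furniture and walls round the work are solid. World frame = base frame: x ahead of the robot, y to its left, z up, the work surface at z = 0. Lengths are in m, angles in rad, forces in N, time in s.
With the tool pointing down it reaches from about 0.35 to 0.95 m from the base axis. Payload 17.4 kg.
Tool frame: the origin (TCP) lies at the very end of the fingers, on their centre line; the grasp point (between the pads) lies 19 mm behind it (r.grip_depth is the distance from the TCP to the grasp point, in m); z points along the fingers, x is the direction in which the jaws open and shut, and the axes are right-handed (so a half turn about z gives the same grasp; the last joint's range is limited). The gripper opens to 93 mm and grips with 3 to 60 N. Pads are 15 mm wide; open, the fingers measure 128 mm over their backs; the gripper's body (75 mm by 188 mm) begins 65 mm behind the grasp point.
Start: joints at [-0.038, 0.116, 1.442, -0, 1.584, -0.038], TCP at [0.675, -0, 0.219] pointing down, gripper open.
Joint ranges: [-2.83, 2.83], [-0.83, 2.19], [0.07, 2.5], [-1.14, 4.28], [0.01, 3], [-2.97, 2.97]. Speed limits (rad/s): [1.89, 1.89, 2.22, 3.14, 3.14, 3.14].

INTERFACE

Orientations are given as a unit quaternion [w, x, y, z].
In Python, from station import r, eyes gives the robot as it stands.
- The arm moves only by the shell command python3 -m creep 'ROWS' [FORCE]. ROWS is JSON, a list of rows, each a list of 5 numbers: the shift along the tool's x, y, z in mm, then the turn about the tool's z in degrees, then the opening, from -1 (shut) to 1 (fully open). A call has 1 to 5 rows; each row shifts and turns the commanded pose from where the row before left it, along the tool's axes as they then stand; what a row does not reach is not made up. A row lasts 1/8 s, in which the tool goes at most 62.5 mm and 10.7 degrees, less where a joint would pass 70% of its speed; a pose out of reach is approached as far as the arm can. A call is refused whole if a number of a shift passes 62.5 or a number of a turn 10.7, either way. A call with a gripper value outside its range is refused whole. The fingers move at their own pace and stop on an object; FORCE is the grip in N (left out, the last holds). Time passes only in rows, so rows that do not move let the fingers close. It gives the time, the measured TCP pose, the force and the opening at its end, in the units of the state.
- r.sense(): the state, without advancing time (a new reading comes with each control period).
- eyes.grab_frame(name): name is "scene" or "side" or "wrist"; returns a dict with "image" (384x512x3 uint8, red, green, blue), "depth" (384x512 float32, m along the optical axis (not along the pixel's ray), 0 where there is no reading), "camera_matrix" (3x3 intrinsics, pixels), "extrinsics" (4x4, takes a point from world to camera coordinates). Camera axes: x right, y down, z forward; pixel columns grow to the right and rows downward; lengths in m; the calibration is good to about 2 mm. A picture is of the moment at which its call begins.
- r.sign_off(): hands the job in, once; it reports no verdict.
The state is a dict: "time": time; "joint_positions": joint angles; "dq": joint speeds; "joint_efforts": joint torques, N m; "tcp_pos": TCP position; "ee_rot": TCP orientation; "wrist_force": force on the tool from outside, world axes, zero at the start; "moment": the same for the moment, N m; "width": opening from 0.0 (shut) to 1.0 (fully open).
Only numpy, scipy, OpenCV 4.12 (cv2) and the standard library are available. Lean on these libraries where they do the work, as an engineer would, in place of code of your own. Each camera call takes 0.05 s, during which the arm holds its last target.

TASK

Set the three loose slats of the drying rack to equal 40 mm gaps, starting from the rack's fence bar, with the gap gauge: one slat after the other, nearest the fence first, hook the gauge over the slat and draw the slat towards the fence until the gauge's thick spacer leg just bears on the fence (then on the slat set before) while its thin leg still bears on the slat, without shifting what is already set. The slats must end square across both rails; then stand the gauge upright on its legs on the bare table outside the rack, let go, and leave the other things on the table where they are.

Things in the scene. Friction and masses are not known exactly. Their poses are not given: they have to be found in the camera images.
- rack: aluminium drying-rack frame fixed to the table, 380 mm long (own y), 190 mm wide (own x). Two rails along y, 22 mm wide, 24 mm high, centred at x = -70 and +70 mm, 118 mm clear between them. A fence bar lies across their -y end; a low tie bar (top 12 mm above the table) at y = +178 mm. Origin: centre of the underside, on the table top.
- fence (a point): middle of the fence bar's inner face, which looks to the rack's +y: at rack y = -166 mm, 34 mm above the table. The bar is 190 mm along x, 24 mm thick, from 24 to 44 mm above the table.
- slat_1: loose steel flat bar, one of three alike, 190 mm long (own x), 24 mm wide (own y), 14 mm high, about 0.55 kg. It rests across both rails (underside 24, top 38 mm above the table), skewed up to 6 degrees; slides under a push of some 1.5 to 5 N (weight and friction vary). Origin: centre of the underside. The slat nearest the fence.
- slat_2: loose steel flat bar, one of three alike, 190 mm long (own x), 24 mm wide (own y), 14 mm high, about 0.55 kg. It rests across both rails (underside 24, top 38 mm above the table), skewed up to 6 degrees; slides under a push of some 1.5 to 5 N (weight and friction vary). Origin: centre of the underside. The slat in the middle.
- slat_3: loose steel flat bar, one of three alike, 190 mm long (own x), 24 mm wide (own y), 14 mm high, about 0.55 kg. It rests across both rails (underside 24, top 38 mm above the table), skewed up to 6 degrees; slides under a push of some 1.5 to 5 N (weight and friction vary). Origin: centre of the underside. The slat farthest from the fence.
- gauge: loose bridge-shaped gap gauge, 0.32 kg, 70 mm (own x) x 76 mm (own y) x 93 mm high, standing on two 70 mm wide, 28 mm high legs. Origin: centre of the underside. Opening between the legs: y -12 to +26 mm; the bridge over it spans z 28 to 40 mm. Its -y side points roughly (within 50 degrees) to the rack's fence end at the start. With its underside 14 to 20 mm above the table it clears the slat tops.
- gauge_grip (a point): centre of the black upright grip block on top of the gauge, 66 mm over its underside; the block is 50 mm (gauge x) x 24 mm (gauge y), from 40 to 93 mm high, centred on the gauge's origin.
- spacer_face (a point): middle of the outer face (towards gauge -y) of the gauge's thick aluminium spacer leg, which spans gauge y -38 to -12 mm. This face comes to bear on the fence or the slat before. The gap set is 64 mm (spacer face to hook face) less the 24 mm slat = 40 mm.
- hook_face (a point): middle of the inner face (towards gauge -y) of the gauge's thin hook leg, which spans gauge y +26 to +38 mm. This face draws the slat by its side away from the fence.
- gourd: whole green bitter gourd lying on the table, about 184 x 43 mm (leave alone). Origin: its underside.
- tape_roll: roll of buff packing tape lying flat, 94 mm across, 19 mm high (leave alone). Origin: its underside.
- label_roll: white label roll, 80 mm across, 40 mm high (leave alone). Origin: its underside.
- salt_jar: small jar with black cap, 40 mm across, 105 mm high (leave alone). Origin: its underside.
- beaker: greenish tumbler, 78 mm across, 109 mm high (leave alone). Origin: its underside.
- spanner: flat steel spanner, 174 x 29 x 6 mm (leave alone). Origin: its underside.
Mind the look-alikes: they are no part of the job. What is shaped like the gauge but blue is not meant.

How it is judged:
By the outcome, as a careful person would: the job done as asked, in the order asked, and still so for the second after the job is handed in, with the robot touching nothing.
It also fails if it takes over 72 s, if anything falls off the work surface, if the arm or the gripper's body presses on something with over 40 N, if the wrist force passes 120 N, or if a joint passes its speed limit or range.

## Working session

There is one attempt and no reset: what is moved stays moved. The work goes in short steps, Python scripts to look and compute and a shell command to move; the robot and the scene stay as the last step left them, time stands still between calls to the robot, and variables do not carry over. Pictures are saved under pics/ and viewed, and the job is handed in when it is done.

```bash
ls; mkdir -p pics
python3 - <<'E'
from station import r, eyes
import cv2, numpy as np
print(r.sense())
for n in ["scene","side","wrist"]:
    f=eyes.grab_frame(n)
    cv2.imwrite(f"pics/{n}0.png",cv2.cvtColor(f["image"],cv2.COLOR_RGB2BGR))
    np.savez(f"/tmp/{n}0.npz",**f)
    print(n,f["camera_matrix"].tolist(),np.round(f["extrinsics"],4).tolist())
E
```

```text
pics
{'time': 0.0, 'joint_positions': array([-3.78008119e-02,  1.16443789e-01,  1.44230565e+00, -3.78056073e-05,
        1.58400022e+00, -3.78004761e-02]), 'dq': array([-0.00107473,  0.00082458,  0.00040718,  0.00040526,  0.00136315,
       -0.00111797]), 'joint_efforts': array([-2.39607485e-03, -7.21266031e+01, -6.22611737e+01,  7.77577632e-02,
        2.38535833e-02, -2.17692599e-05]), 'tcp_pos': array([ 6.74775642e-01, -1.24317026e-05,  2.17908559e-01]), 'ee_rot': array([-2.97487973e-06,  9.99999832e-01, -4.06541704e-07, -5.78806589e-04]), 'wrist_force': array([0.1723422 , 0.19028992, 0.04884599]), 'moment': array([-0.05042021,  0.01075715,  0.04078314]), 'width': 1.0008846764709967}
scene [[394.14508581271986, 0.0, 253.75871281985866], [0.0, 394.14508581271986, 192.76067465840603], [0.0, 0.0, 1.0]] [[0.7242, -0.6894, 0.0162, -0.3883], [-0.5258, -0.5674, -0.6337, 0.3325], [0.4461, 0.4504, -0.7734, 1.1827], [0.0, 0.0, 0.0, 1.0]]
side [[497.0222591294887, 0.0, 258.4197455346603], [0.0, 497.0222591294887, 188.553993737102], [0.0, 0.0, 1.0]] [[0.99, -0.1401, 0.0167, -0.5477], [-0.0511, -0.4665, -0.883, 0.0887], [0.1315, 0.8734, -0.469, 1.4765], [0.0, 0.0, 0.0, 1.0]]
wrist [[325.41764786716874, 0.0, 257.4554613161741], [0.0, 325.41764786716874, 190.8613500455255], [0.0, 0.0, 1.0]] [[1.0, -0.0004, -0.0012, -0.6746], [-0.0, -0.9547, 0.2975, -0.0328], [-0.0013, -0.2975, -0.9547, 0.3922], [0.0, 0.0, 0.0, 1.0]]
```

View pics/scene0.png

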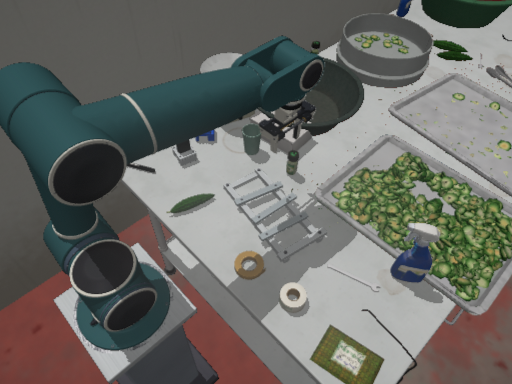

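View pics/side0.png

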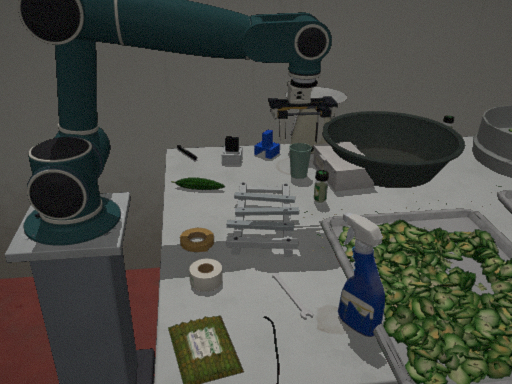

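View pics/wrist0.png

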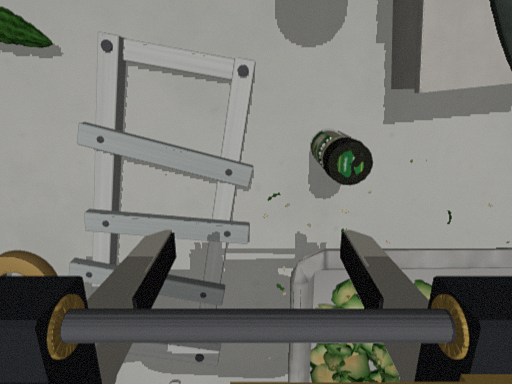

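The pictures show the rack at wrist px (170,200), with its fence end towards world -y (side px 262,241) and its tie bar at the far end (side px 262,190). These could be taken for the gauge:
- **Silver bridge with black block:** side (232,152), scene (183,150).
- **Blue look-alike:** side (267,147), scene (205,135).
- **Grey block by the bowl:** side (343,165).

By the description it's the silver one with the black grip. I'll check it in a close crop.

```bash
cat > h.py <<'E'
import numpy as np, cv2
def load(n): 
    d=np.load(n); return {k:d[k] for k in d}
def cloud(f):
    K=f["camera_matrix"];E=f["extrinsics"];d=f["depth"]
    v,u=np.mgrid[:d.shape[0],:d.shape[1]]
    p=np.stack([(u-K[0,2])/K[0,0]*d,(v-K[1,2])/K[1,1]*d,d],-1)
    w=(p-E[:3,3])@E[:3,:3]
    w[d<=0]=np.nan
    return w
def proj(f,P):
    E=f["extrinsics"];c=np.asarray(P)@E[:3,:3].T+E[:3,3]
    q=c@f["camera_matrix"].T
    return q[...,:2]/q[...,2:]
E
python3 - <<'E'
from h import *
S=load('/tmp/side0.npz');C=load('/tmp/scene0.npz');W=load('/tmp/wrist0.npz')
def crop(f,x0,y0,x1,y1,k): return cv2.resize(cv2.cvtColor(f["image"][y0:y1,x0:x1],cv2.COLOR_RGB2BGR),None,fx=k,fy=k,interpolation=cv2.INTER_NEAREST)
a=crop(S,200,125,300,175,7); b=crop(C,150,110,250,160,7)
cv2.imwrite('pics/crop1.png',cv2.resize(np.vstack([a,b]),(700,590)))
w=cloud(S)
for u,v in [(232,140),(232,154),(236,160),(226,160),(267,135)]: print(u,v,np.round(w[v,u],4))
ww=cloud(W)
for n,(u,v) in dict(tieL=(106,46),tieR=(243,71),s3L=(100,140),s3R=(229,172),s2L=(105,223),s2R=(227,233),s1R=(203,294),s1L=(88,273),f=(200,357)).items(): print(n,np.round(ww[v,u],4))
E
```

```text
232 140 [0.5041 0.3492 0.0867]
232 154 [0.5019 0.3298 0.0398]
236 160 [0.5149 0.3146 0.0221]
226 160 [0.4802 0.3368 0.0136]
267 135 [0.6394 0.3902 0.0845]
tieL [0.5209 0.1273 0.0245]
tieR [0.6597 0.1033 0.0256]
s3L [0.5079 0.0341 0.0385]
s3R [ 0.6435 -0.0009  0.038 ]
s2L [ 0.4992 -0.0615  0.0372]
s2R [ 0.6392 -0.074   0.0374]
s1R [ 0.6073 -0.1559  0.0379]
s1L [ 0.4699 -0.1265  0.0379]
f [ 0.6004 -0.2442  0.0467]
```

View pics/crop1.png

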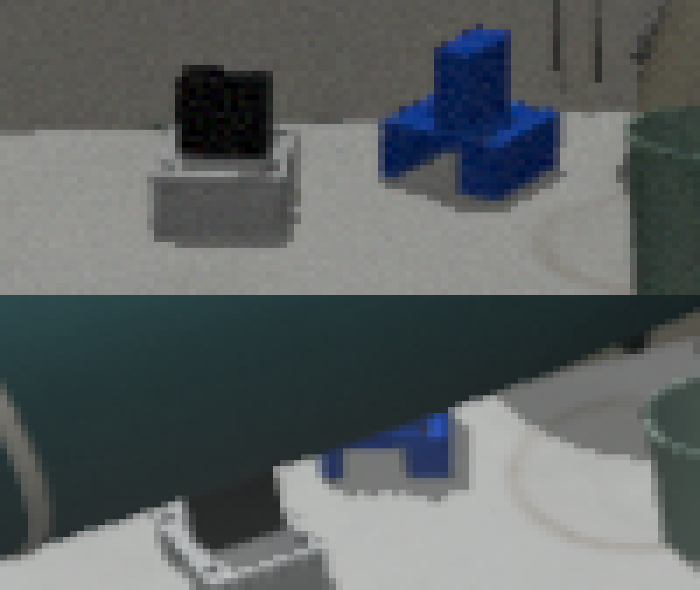

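The crop confirms that the silver bridge with the black grip (side px 232,152) is the gauge; the blue one beside it (side px 267,147) is the look-alike. Next I'll fit the poses from the depth data.

Run:
```python
from h import *
fs={n:load(f'/tmp/{n}0.npz') for n in ['side','scene','wrist']}
def rect(P,name):
    if len(P)<20: print(name,len(P));return
    (c,s,a)=cv2.minAreaRect((P[:,:2]*1000).astype(np.float32))
    print(name,len(P),'c',np.round(c,1),'size',np.round(s,1),'ang',round(a,2))
for n,f in fs.items():
    w=cloud(f).reshape(-1,3); w=w[np.isfinite(w).all(1)]
    def box(x0,x1,y0,y1,z0,z1): return w[(w[:,0]>x0)&(w[:,0]<x1)&(w[:,1]>y0)&(w[:,1]<y1)&(w[:,2]>z0)&(w[:,2]<z1)]
    rect(box(.40,.68,-.28,-.19,.0415,.049),n+' fence')
    m=box(.42,.70,-.2,.08,.034,.0405)
    if len(m):
        im=np.zeros((400,400),np.uint8)
        ix=((m[:,0]-.40)*1000).astype(int);iy=((m[:,1]+.22)*1000).astype(int);im[iy,ix]=255
        im=cv2.morphologyEx(im,cv2.MORPH_CLOSE,np.ones((7,7)))
        k,l,st,ce=cv2.connectedComponentsWithStats(im)
        for i in range(1,k):
            if st[i,4]>600: rect(m[l[iy,ix]==i],n+' slat')
    rect(box(.44,.57,.27,.42,.034,.045),n+' gbridge')
    rect(box(.44,.57,.27,.42,.088,.098),n+' gtop')
    rect(box(.44,.57,.27,.42,.006,.2),n+' gall')
# hist tie/rail in wrist
```

```text
side fence 300 c [ 527.1 -240.5] size [ 27.9 187.3] ang 79.71
side slat 319 c [ 535.9 -146.8] size [ 29.5 187. ] ang 77.95
side slat 274 c [567.1 -71.8] size [ 30.4 187.3] ang 84.04
side slat 160 c [603.8   3.4] size [ 29.9 120.5] ang 75.5
side slat 74 c [511.8  28.4] size [26.1 63.5] ang 75.86
side gbridge 121 c [503.5 362. ] size [79.6 69.3] ang 77.95
side gtop 38 c [504.4 360.2] size [26.8 47.5] ang 66.99
side gall 458 c [504.4 363.9] size [91.5 70. ] ang 77.44
scene fence 329 c [ 527.8 -235.2] size [ 25.6 190. ] ang 79.99
scene slat 279 c [ 536.  -143.5] size [ 26.7 187.3] ang 78.33
scene slat 261 c [567.4 -68.5] size [ 27.1 188.1] ang 84.89
scene slat 219 c [566.3  17.7] size [ 26.4 175.5] ang 74.24
scene gbridge 160 c [505.2 365.8] size [81.3 70.7] ang 77.6
scene gtop 18
scene gall 398 c [508.5 338.3] size [ 93.3 136.5] ang 50.57
wrist fence 1211 c [ 565.9 -239.7] size [ 25.2 116.7] ang 79.79
wrist slat 1069 c [ 593.  -153.3] size [24.6 78.6] ang 78.31
wrist slat 629 c [ 472.3 -128.4] size [24.9 53. ] ang 78.35
wrist slat 3016 c [569.4 -67.3] size [ 24.3 189.6] ang 84.75
wrist slat 3860 c [575.1  17.5] size [ 24.6 190. ] ang 74.91
wrist gbridge 0
wrist gtop 0
wrist gall 0
```

```bash
python3 -m creep '[[-34,-60,0,0,1],[-34,-60,0,0,1],[-34,-60,0,0,1],[-34,-60,0,0,1],[-34,-60,0,0,1]]'
python3 -m creep '[[0,-60,0,-10,1],[0,0,0,-10,1],[0,0,0,-10,1],[0,0,0,-10,1],[0,0,0,-10,1]]'
python3 -m creep '[[0,0,0,-10,1],[0,0,0,-10,1],[0,0,0,-8,1],[0,0,0,0,1]]'
python3 - <<'E'
from station import r,eyes
from h import *
f=eyes.grab_frame("wrist");np.savez("/tmp/w1.npz",**f)
cv2.imwrite("pics/w1.png",cv2.cvtColor(f["image"],cv2.COLOR_RGB2BGR))
s=r.sense();print(s['time'],s['tcp_pos'],s['ee_rot'],s['joint_positions'],s['wrist_force'])
E
```

```text
time: 0.78
tcp_pos: [0.5196, 0.2733, 0.2186]
ee_rot: [-0.0, 1.0, -0.0, -0.0]
wrist_force: [0.0, -0.6, -0.3]
width: 1.002
time: 1.4
tcp_pos: [0.5208, 0.3319, 0.2184]
ee_rot: [0.0, 0.905, 0.425, -0.0]
wrist_force: [-0.2, -1.0, 0.0]
width: 0.998
time: 1.9
tcp_pos: [0.5208, 0.3318, 0.2184]
ee_rot: [-0.0, 0.777, 0.629, -0.0]
wrist_force: [-0.0, 0.1, -0.4]
width: 0.999
1.95 [0.52088629 0.3318433  0.21847206] [-3.06321188e-05  7.78141495e-01  6.28089002e-01 -1.37984309e-04] [ 5.25925971e-01 -8.17954082e-03  1.57100893e+00  1.84428775e-05
  1.57904535e+00 -8.32263738e-01] [-0.54136305  0.08961176  1.14601577]
```

View pics/w1.png

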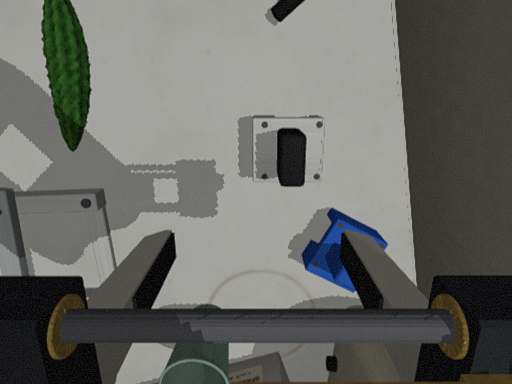

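The wrist view shows the gauge upright at px (288,150), with its black grip at (291,157) and its edges parallel to the image axes. The blue look-alike is clear of it at (345,250).

```bash
cat > gfit.py <<'E'
from h import *
from scipy.spatial.transform import Rotation as R
def rect(P):
    return cv2.minAreaRect((P[:,:2]*1000).astype(np.float32))
def tool(s):
    q=s['ee_rot'];return R.from_quat([q[1],q[2],q[3],q[0]]).as_matrix()
def sel(f,x0,x1,y0,y1,z0,z1):
    w=cloud(f).reshape(-1,3); w=w[np.isfinite(w).all(1)]
    return w[(w[:,0]>x0)&(w[:,0]<x1)&(w[:,1]>y0)&(w[:,1]<y1)&(w[:,2]>z0)&(w[:,2]<z1)]
E
python3 - <<'E'
from gfit import *
from station import r
f=load('/tmp/w1.npz');s=r.sense()
for z in [(.034,.046),(.086,.1),(.03,.1)]:
    P=sel(f,.44,.57,.30,.42,*z); print(z,len(P),rect(P),np.median(P[:,2]))
T=tool(s);print(T[:,0])
E
```

```text
(0.034, 0.046) 3080 ((506.7669372558594, 369.5879821777344), (76.09940338134766, 69.46305084228516), 78.08599853515625) 0.03920672431080781
(0.086, 0.1) 1360 ((506.3206481933594, 369.5360107421875), (23.963897705078125, 48.534786224365234), 77.57554626464844) 0.09193158935671292
(0.03, 0.1) 4677 ((506.7669372558594, 369.5879821777344), (76.09940338134766, 69.46305084228516), 78.08599853515625) 0.039748214748367365
[ 2.11008373e-01  9.77484238e-01 -1.76263239e-04]
```

```bash
python3 -m creep '[[34,-22,0,0,1],[0,0,50,0,1],[0,0,50,0,1],[0,0,30,0,1],[0,0,0,0,1]]'
```

```text
time: 2.58
tcp_pos: [0.5055, 0.369, 0.0864]
ee_rot: [-0.0, 0.778, 0.628, -0.002]
wrist_force: [0.7, -0.1, 0.4]
width: 1.0
```

```bash
python3 -m creep '[[1,1,20,0,1],[0,0,18,0,1],[0,0,0,0,1],[0,0,0,0,1]]'
python3 -m creep '[[0,0,0,0,0],[0,0,0,0,-1],[0,0,0,0,-1],[0,0,0,0,-1],[0,0,0,0,-1]]' 40
```

```text
time: 3.08
tcp_pos: [0.5079, 0.3706, 0.0511]
ee_rot: [0.0, 0.777, 0.629, 0.0]
wrist_force: [0.7, 0.1, 0.6]
width: 1.001
time: 3.7
tcp_pos: [0.5077, 0.3705, 0.0507]
ee_rot: [0.0, 0.777, 0.629, 0.0]
wrist_force: [0.3, 0.2, 0.0]
width: 0.511
```

```bash
python3 -m creep '[[0,0,0,0,-1],[0,0,0,0,-1],[0,0,0,0,-1],[0,0,0,0,-1]]' 40
```

```text
time: 4.2
tcp_pos: [0.5077, 0.3703, 0.0506]
ee_rot: [0.0, 0.777, 0.629, -0.0]
wrist_force: [-1.4, -2.7, 0.2]
width: 0.254
```

```bash
python3 -m creep '[[0,0,-30,0,-1],[0,0,-50,0,-1],[0,0,-50,0,-1],[-60,0,0,-2,-1],[-60,0,0,0,-1]]'
python3 -m creep '[[-60,0,0,0,-1],[-60,0,0,0,-1],[-60,0,0,0,-1],[0,0,0,0,-1],[0,0,0,0,-1]]'
python3 - <<'E'
from station import r,eyes
from h import *
f=eyes.grab_frame("wrist");np.savez("/tmp/w2.npz",**f)
cv2.imwrite("pics/w2.png",cv2.cvtColor(f["image"],cv2.COLOR_RGB2BGR))
s=r.sense();print(s['time'],s['tcp_pos'],s['ee_rot'],s['wrist_force'],s['moment'],s['width'])
E
```

```text
time: 4.82
tcp_pos: [0.4842, 0.2518, 0.1806]
ee_rot: [-0.0, 0.765, 0.644, 0.0]
wrist_force: [2.1, -1.1, -2.6]
width: 0.257
time: 5.45
tcp_pos: [0.4536, 0.0755, 0.1806]
ee_rot: [-0.0, 0.766, 0.642, 0.0]
wrist_force: [-0.5, 0.4, -3.8]
width: 0.254
5.5 [0.45361014 0.07605845 0.18050788] [-1.93052125e-04  7.65922237e-01  6.42933190e-01  5.41716422e-05] [-0.73198129  0.33845877 -3.28337727] [ 0.11465256 -0.06819207 -0.04020194] 0.2572216159394472
```

View pics/w2.png

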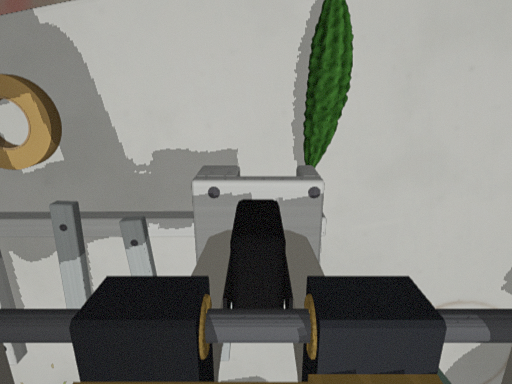

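Run:
```python
from gfit import *
for n in ['wrist','scene','side']:
    f=load(f'/tmp/{n}0.npz')
    P=sel(f,.40,.70,-.28,-.19,.0415,.049)
    a=np.radians(80.0); y=np.array([np.cos(a),np.sin(a)]); x=np.array([y[1],-y[0]])
    X=P[:,:2]@x*1e3;Y=P[:,:2]@y*1e3
    b=np.arange(X.min(),X.max(),6); 
    for nm,fn in (('in',np.max),('out',np.min)):
        pts=np.array([(X[(X>=q)&(X<q+6)].mean(),fn(Y[(X>=q)&(X<q+6)])) for q in b if ((X>=q)&(X<q+6)).sum()>2])
        pts=pts[3:-3]
        m=np.polyfit(pts[:,0],pts[:,1],1);res=pts[:,1]-np.polyval(m,pts[:,0]);k=abs(res)<2
        m=np.polyfit(pts[k,0],pts[k,1],1)
        print(n,nm,'slope deg',np.degrees(np.arctan(m[0])),'Y at x=555:',np.polyval(m,555),'rms',res[k].std(),'X',X.min(),X.max(),'z',np.median(P[:,2]))
    # rails via wrist
    P=sel(f,.42,.72,-.22,.15,.019,.028)
    if n=='wrist':
        X=P[:,:2]@x*1e3;Y=P[:,:2]@y*1e3
        for lo,hi in ((X<560,'L'),(X>560,'R')):
            p=np.c_[X[lo],Y[lo]].astype(np.float32); print(hi,len(p),cv2.minAreaRect(p))
```

```text
wrist in slope deg 2.092024817092583 Y at x=555: -128.38569102106956 rms 0.7408008174998081 X 540.5182774357797 657.273731678225 z 0.04294048399786269
wrist out slope deg -0.2766686278134654 Y at x=555: -149.31066252813727 rms 0.5357432855007004 X 540.5182774357797 657.273731678225 z 0.04294048399786269
L 4674 ((498.26708984375, 87.8323974609375), (141.65785217285156, 315.8612365722656), 16.386688232421875)
R 3903 ((622.3052978515625, 62.60365295410156), (154.13343811035156, 310.11724853515625), 20.98203468322754)
scene in slope deg 0.644512091199785 Y at x=555: -128.9453891180452 rms 0.984942727930832 X 465.6251285872529 655.5988506080091 z 0.04488654616750806
scene out slope deg 0.9842916806273457 Y at x=555: -150.83280469198283 rms 0.9370177671964297 X 465.6251285872529 655.5988506080091 z 0.04488654616750806
side in slope deg 0.3388336901206732 Y at x=555: -133.66478135162188 rms 1.1343676708722876 X 467.1434567876824 654.5763087210477 z 0.04312060792806829
side out slope deg -0.3153128391271724 Y at x=555: -154.32905267875148 rms 1.1569142446971399 X 467.1434567876824 654.5763087210477 z 0.04312060792806829
```

Run:
```python
from gfit import *
f=load('/tmp/wrist0.npz');K=f["camera_matrix"];E=f["extrinsics"]
g=cv2.cvtColor(f["image"],cv2.COLOR_RGB2GRAY).astype(float)
C=-E[:3,:3].T@E[:3,3]
def ray(u,v,z):
    d=E[:3,:3].T@np.linalg.inv(K)@[u,v,1]; return (C+d*(z-C[2])/d[2])[:2]*1e3
out={}
for n,(u,v,z) in dict(tL=(106,46,.0245),tR=(243,71,.0245),fR=(200,357,.0445)).items():
    p=g[v-7:v+8,u-7:u+8]; w=np.clip(np.median(p)-25-p,0,None); yy,xx=np.mgrid[-7:8,-7:8]
    k=(xx**2+yy**2<45);w=w*k
    uu=u+(w*xx).sum()/w.sum();vv=v+(w*yy).sum()/w.sum(); out[n]=ray(uu,vv,z); print(n,uu,vv,out[n])
def ang(a,b): d=b-a; return np.degrees(np.arctan2(d[1],d[0])),np.hypot(*d)
print('along',ang(out['fR'],out['tR'])); print('across',ang(out['tL'],out['tR']))
```

```text
tL 107.49876543209876 46.380246913580244 [522.37939133 126.92258279]
tR 242.84883720930233 70.80711354309166 [659.49114583 103.55910091]
fR 199.09569983136595 357.2381956155143 [ 598.76043088 -246.68803488]
along (np.float64(80.16306737513055), np.float64(355.473312458501))
across (np.float64(-9.670171786907337), np.float64(139.08804948572265))
```

```bash
python3 -m creep '[[-50,30,0,-0.2,-1],[-50,30,0,0,-1],[-54,30,0,0,-1],[-54,30,0,0,-1],[0,0,0,0,-1]]'
python3 -m creep '[[0,0,50,0,-1],[0,0,0,0,-1],[0,0,0,0,-1]]'
cat > loc.py <<'E'
from station import r
import numpy as np
a=np.radians(80.2);y=np.array([np.cos(a),np.sin(a)]);x=np.array([y[1],-y[0]])
s=r.sense();p=s['tcp_pos']*1e3;q=s['ee_rot']
F=s['wrist_force']
print('t %.2f X %.2f Y %.2f Z %.2f yaw %.2f | F x %.1f y %.1f z %.1f Mz %.3f w %.4f'%(s['time'],p[:2]@x,p[:2]@y,p[2],2*np.degrees(np.arctan2(q[2],q[1])),F[:2]@x,F[:2]@y,F[2],s['moment'][2],s['width']), np.round(s['moment'],3))
E
python3 loc.py
```

```text
time: 6.12
tcp_pos: [0.5373, -0.1519, 0.1795]
ee_rot: [-0.001, 0.765, 0.643, -0.001]
wrist_force: [0.5, 1.0, -3.5]
width: 0.253
time: 6.5
tcp_pos: [0.5368, -0.1491, 0.1322]
ee_rot: [0.0, 0.764, 0.645, 0.0]
wrist_force: [-0.6, -0.2, -2.0]
width: 0.255
t 6.50 X 554.36 Y -55.51 Z 132.17 yaw 80.29 | F x -0.6 y -0.3 z -2.0 Mz 0.001 w 0.2548 [ 0.055 -0.08   0.001]
```

```bash
cat > snap.py <<'E'
import sys
from station import r,eyes
from h import *
tag=sys.argv[1]; n=sys.argv[2]; x0,y0,x1,y1,k=map(int,sys.argv[3:8])
f=eyes.grab_frame(n);np.savez(f"/tmp/{tag}.npz",**f)
im=cv2.cvtColor(f["image"],cv2.COLOR_RGB2BGR)[y0:y1,x0:x1]
cv2.imwrite(f"pics/{tag}.png",cv2.resize(im,None,fx=k,fy=k,interpolation=cv2.INTER_CUBIC))
E
python3 snap.py s3 side 200 120 330 260 4; python3 snap.py w3 wrist 0 0 512 384 1
```

```text
(no output)
```

View pics/s3.png

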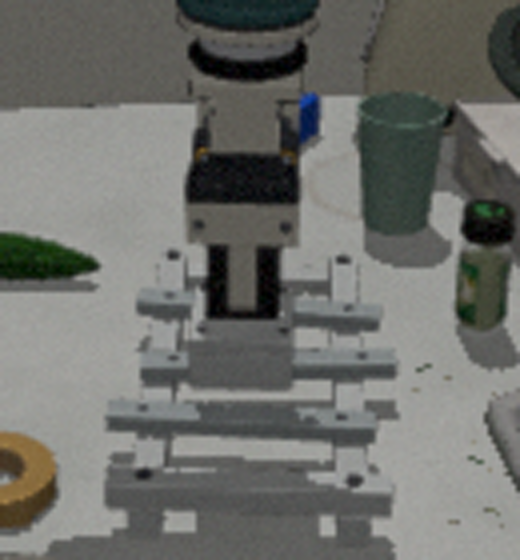

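View pics/w3.png

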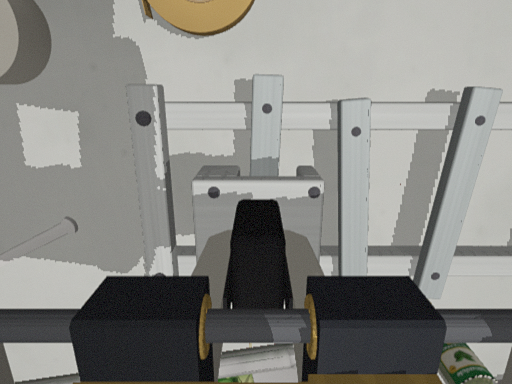

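```bash
cat > rk.py <<'E'
from gfit import *
import sys
a=np.radians(80.2);y=np.array([np.cos(a),np.sin(a)]);x=np.array([y[1],-y[0]])
def screws(f,pts):
    K=f["camera_matrix"];E=f["extrinsics"];C=-E[:3,:3].T@E[:3,3]
    g=cv2.cvtColor(f["image"],cv2.COLOR_RGB2GRAY).astype(float)
    for u,v,z in pts:
        p=g[v-8:v+9,u-8:u+9]; yy,xx=np.mgrid[-8:9,-8:9];k=(xx**2+yy**2<60)
        w=np.clip(np.median(p)-30-p,0,None)*k
        uu=u+(w*xx).sum()/w.sum();vv=v+(w*yy).sum()/w.sum()
        d=E[:3,:3].T@np.linalg.inv(K)@[uu,vv,1];P=(C+d*(z-C[2])/d[2])[:2]*1e3
        print((u,v),'->',round(uu,1),round(vv,1),'X %.1f Y %.1f'%(P@x,P@y))
E
python3 - <<'E'
from rk import *
f=load('/tmp/w3.npz')
screws(f,[(143,118,.0445),(158,276,.0445),(267,108,.0385),(356,132,.0385),(480,120,.0385),(435,276,.0385)])
E
```

```text
(143, 118) -> nan nan X nan Y nan
(158, 276) -> 161.0 283.0 X 636.8 Y -140.4
(267, 108) -> 266.5 108.1 X 485.0 Y -47.1
(356, 132) -> 355.7 131.2 X 502.7 Y 23.5
(480, 120) -> 479.6 120.2 X 494.0 Y 119.8
(435, 276) -> 434.8 275.8 X 633.1 Y 107.6rk.py:10: RuntimeWarning: invalid value encountered in scalar divide
  uu=u+(w*xx).sum()/w.sum();vv=v+(w*yy).sum()/w.sum()
```

```bash
python3 -m creep '[[0,0,25,0,-1],[0,0,20,0,-1],[0,0,14,0,-1],[0,0,5,0,-1],[0,0,0,0,-1]]'; python3 loc.py
```

```text
time: 7.22
tcp_pos: [0.5363, -0.1501, 0.0668]
ee_rot: [-0.0, 0.765, 0.644, -0.0]
wrist_force: [-0.5, -0.6, -3.3]
width: 0.254
t 7.22 X 553.98 Y -56.60 Z 66.80 yaw 80.20 | F x -0.3 y -0.6 z -3.3 Mz -0.031 w 0.2538 [ 0.076 -0.029 -0.031]
```

```bash
python3 snap.py s4 side 200 120 330 260 4;  python3 snap.py c4 scene 200 150 350 270 5
```

```text
(no output)
```

View pics/s4.png

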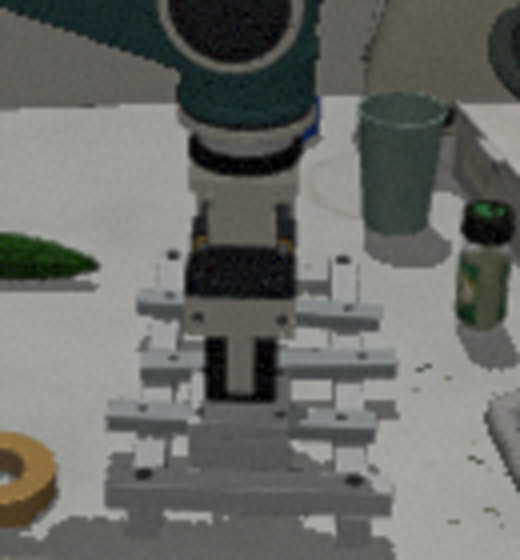

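View pics/c4.png

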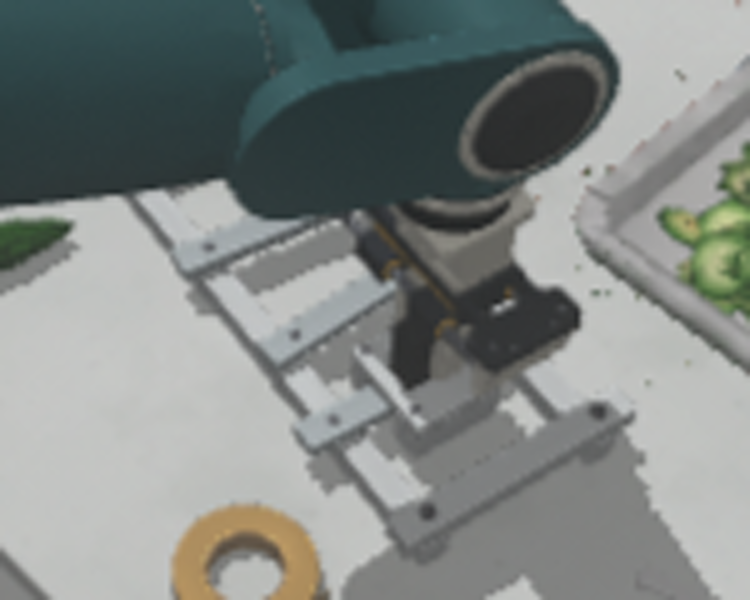

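Both views show the gauge straddling slat_1: scene px (400,400) in the crop shows the slat running under the bridge. There's no contact force yet, so I'll draw it in.

```bash
python3 -m creep '[[-4,0,0,0,-1],[-4,0,0,0,-1],[-4,0,0,0,-1],[-4,0,0,0,-1],[-4,0,0,0,-1]]'; python3 loc.py;python3 -m creep '[[-3,0,0,0,-1],[-3,0,0,0,-1],[-2,0,0,0,-1],[0,0,0,0,-1]]'; python3 loc.py
```

```text
time: 7.95
tcp_pos: [0.5329, -0.1699, 0.0668]
ee_rot: [0.0, 0.765, 0.644, 0.0]
wrist_force: [1.1, 5.3, -0.2]
width: 0.257
t 7.95 X 554.01 Y -76.71 Z 66.81 yaw 80.20 | F x 0.2 y 5.4 z -0.2 Mz 0.011 w 0.2566 [ 1.169 -0.329  0.011]
time: 8.45
tcp_pos: [0.5313, -0.1779, 0.0666]
ee_rot: [0.0, 0.765, 0.644, -0.0]
wrist_force: [0.4, 2.3, -1.7]
width: 0.257
t 8.45 X 553.87 Y -84.87 Z 66.55 yaw 80.19 | F x -0.0 y 2.3 z -1.7 Mz 0.039 w 0.2572 [ 0.505 -0.251  0.039]
```

```bash
for i in 1; do python3 -m creep '[[-1,0,0,0,-1],[-1,0,0,0,-1],[-1,0,0,0,-1],[-1,0,0,0,-1]]'>/dev/null; python3 loc.py; python3 -m creep '[[-1,0,0,0,-1]]'>/dev/null; python3 loc.py; python3 -m creep '[[-0.5,0,0,0,-1]]'>/dev/null; python3 loc.py;  done
```

```text
t 8.95 X 553.80 Y -88.67 Z 66.52 yaw 80.20 | F x 0.1 y 2.9 z -2.7 Mz 0.058 w 0.2542 [ 0.769 -0.199  0.058]
t 9.07 X 553.79 Y -89.67 Z 66.47 yaw 80.20 | F x 0.5 y 3.3 z -3.8 Mz 0.055 w 0.2560 [ 0.696 -0.173  0.055]
t 9.20 X 553.83 Y -90.19 Z 66.55 yaw 80.20 | F x -0.1 y 2.2 z -3.3 Mz 0.027 w 0.2566 [ 0.617 -0.159  0.027]
```

```bash
python3 -m creep '[[-0.5,0,0,0,-1]]'>/dev/null; python3 loc.py; python3 -m creep '[[-0.5,0,0,0,-1]]'>/dev/null; python3 loc.py; python3 -m creep '[[-0.5,0,0,0,-1]]'>/dev/null; python3 loc.py;python3 -m creep '[[-0.5,0,0,0,-1]]'>/dev/null; python3 loc.py
```

```text
t 9.32 X 553.81 Y -90.68 Z 66.53 yaw 80.20 | F x -0.3 y 1.7 z -4.0 Mz 0.068 w 0.2570 [ 0.616 -0.176  0.068]
t 9.45 X 553.85 Y -91.14 Z 66.56 yaw 80.20 | F x 0.3 y 2.1 z -4.3 Mz -0.004 w 0.2534 [ 0.543 -0.11  -0.004]
t 9.57 X 553.84 Y -91.62 Z 66.59 yaw 80.20 | F x 0.3 y 2.3 z -4.3 Mz 0.070 w 0.2553 [ 0.568 -0.105  0.07 ]
t 9.70 X 553.85 Y -92.12 Z 66.59 yaw 80.20 | F x -1.3 y 1.8 z -4.4 Mz -0.018 w 0.2514 [ 0.509 -0.104 -0.018]
```

```bash
python3 -m creep '[[-0.5,0,0,0,-1]]'>/dev/null; python3 loc.py; python3 -m creep '[[-0.5,0,0,0,-1]]'>/dev/null; python3 loc.py; python3 -m creep '[[-0.5,0,0,0,-1]]'>/dev/null; python3 loc.py;python3 -m creep '[[-0.5,0,0,0,-1]]'>/dev/null; python3 loc.py
```

```text
t 9.82 X 553.89 Y -92.63 Z 66.66 yaw 80.20 | F x 0.2 y 2.6 z -4.7 Mz 0.024 w 0.2553 [ 0.586 -0.131  0.024]
t 9.95 X 553.91 Y -93.09 Z 66.67 yaw 80.20 | F x -0.1 y 2.0 z -4.0 Mz 0.000 w 0.2534 [ 0.565 -0.105  0.   ]
t 10.07 X 553.89 Y -93.20 Z 66.68 yaw 80.20 | F x -0.4 y 9.3 z -2.8 Mz -0.057 w 0.2594 [ 1.724 -0.229 -0.057]
t 10.20 X 553.90 Y -93.25 Z 66.72 yaw 80.21 | F x -0.5 y 11.5 z -1.4 Mz 0.022 w 0.2579 [ 2.454 -0.276  0.022]
```

```bash
python3 -m creep '[[1,0,0,0,-1],[3,0,0,0,-1],[3,0,0,0,-1],[0,0,0,0,-1]]'>/dev/null; python3 loc.py;  python3 -m creep '[[0,0,-20,0,-1],[0,0,-30,0,-1],[0,0,-20,0,-1],[0,0,0,0,-1]]'>/dev/null; python3 loc.py;python3 -m creep '[[40,6,0,0,-1],[40,6,0,0,-1],[30,6,0,0,-1],[0,0,0,0,-1],[0,0,0,0,-1]]'>/dev/null; python3 loc.py; python3 snap.py w5 wrist 0 0 512 384 1; python3 snap.py c5 scene 200 150 350 270 5
```

```text
t 10.70 X 553.94 Y -86.96 Z 66.71 yaw 80.21 | F x -0.2 y -0.4 z -3.0 Mz 0.017 w 0.2556 [ 0.088 -0.069  0.017]
t 11.20 X 554.67 Y -87.29 Z 138.78 yaw 80.20 | F x -0.0 y 0.5 z -3.4 Mz 0.005 w 0.2542 [ 0.065 -0.086  0.005]
t 11.82 X 571.56 Y 22.63 Z 135.85 yaw 80.22 | F x 0.4 y -0.5 z -4.6 Mz -0.020 w 0.2594 [ 0.077 -0.104 -0.02 ]
```

View pics/w5.png

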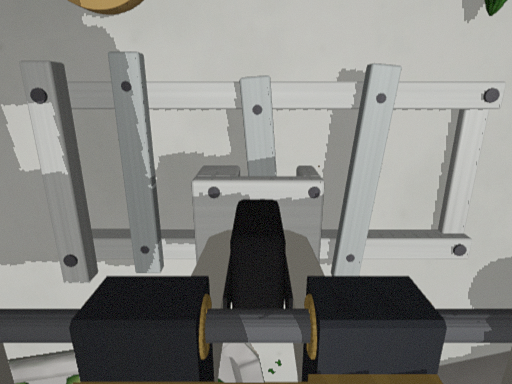

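View pics/c5.png

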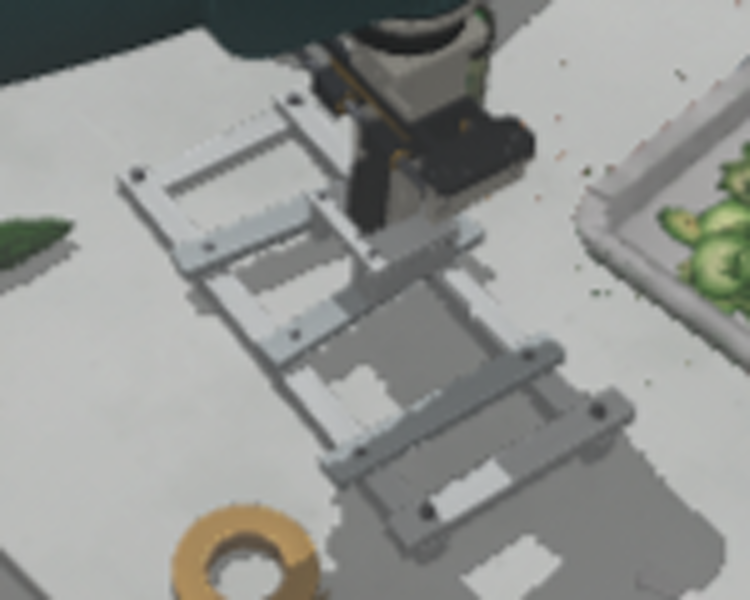

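Run:
```python
from rk import *
f=load('/tmp/w5.npz')
screws(f,[(38,95,.0445),(70,261,.0445),(126,86,.0385),(145,250,.0385),(257,109,.0385),(381,98,.0385),(350,258,.0385),(491,95,.0245),(459,250,.0245)])
P=sel(f,.40,.70,-.28,-.06,.034,.0415)
X=P[:,:2]@x*1e3;Y=P[:,:2]@y*1e3;k=(Y<-50)&(Y>-110)
c=cv2.minAreaRect(np.c_[X[k],Y[k]].astype(np.float32));print(c)
P=sel(f,.40,.70,-.30,-.15,.0415,.049)
X=P[:,:2]@x*1e3;Y=P[:,:2]@y*1e3
c=cv2.minAreaRect(np.c_[X,Y].astype(np.float32));print(c)
```

```text
(38, 95) -> 45.0 94.0 X 491.1 Y -136.3
(70, 261) -> 70.6 260.0 X 631.9 Y -141.0
(126, 86) -> 125.6 85.9 X 485.2 Y -77.0
(145, 250) -> 144.4 249.4 X 624.6 Y -77.0
(257, 109) -> 256.8 109.3 X 502.7 Y 23.8
(381, 98) -> 380.6 97.8 X 494.1 Y 120.0
(350, 258) -> 349.8 257.7 X 633.1 Y 107.8
(491, 95) -> 484.7 95.5 X 492.6 Y 210.0
(459, 250) -> 458.3 249.3 X 632.0 Y 214.0
((554.712890625, -77.07378387451172), (24.7684383392334, 189.44017028808594), 89.88336944580078)
((561.4642944335938, -140.6615753173828), (25.287586212158203, 189.0705108642578), 89.99437713623047)
```

Slat_1 is square: both its screws, at px (126,86) and (144,249), lie at Y −77.0. Its gap to the fence measures about 39.6 mm by camera. Next I'll lower the gauge over slat_2.

```bash
python3 -m creep '[[-1,0,25,0,-1],[0,0,20,0,-1],[0,0,0,0,-1],[0,0,0,0,-1]]'>/dev/null; python3 loc.py; python3 snap.py c6 scene 200 150 350 270 5; python3 snap.py s6 side 200 120 330 260 4
```

```text
t 12.43 X 572.16 Y 21.76 Z 92.30 yaw 80.19 | F x 0.2 y 0.5 z -3.8 Mz 0.020 w 0.2518 [ 0.1   -0.046  0.02 ]
```

View pics/c6.png

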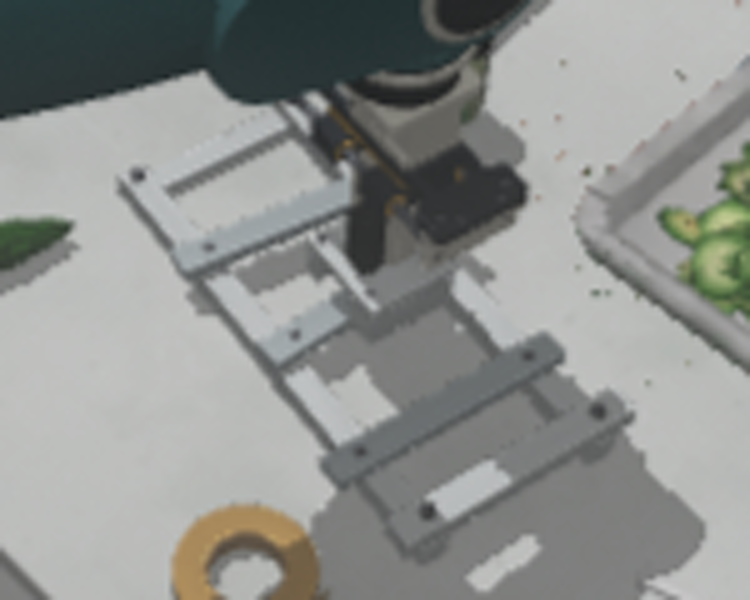

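```bash
python3 -m creep '[[0,0,4,0,-1],[0,0,4,0,-1]]'>/dev/null; python3 loc.py; python3 -m creep '[[0,0,8,0,-1],[0,0,8,0,-1],[0,0,2,0,-1],[0,0,0,0,-1]]'>/dev/null; python3 loc.py
```

```text
t 12.78 X 571.95 Y 21.95 Z 83.59 yaw 80.20 | F x 0.3 y 0.3 z -3.4 Mz 0.015 w 0.2553 [ 0.107 -0.013  0.015]
t 13.28 X 571.86 Y 21.91 Z 65.48 yaw 80.20 | F x 0.1 y 0.1 z -3.6 Mz 0.048 w 0.2550 [ 0.128 -0.082  0.048]
```

```bash
python3 -m creep '[[-4,0,-1,0,-1],[-4,0,0,0,-1],[-4,0,0,0,-1],[-4,0,0,0,-1],[-4,0,0,0,-1]]'>/dev/null; python3 loc.py;python3 -m creep '[[-4,0,0,0,-1],[-4,0,0,0,-1],[-4,0,0,0,-1],[-4,0,0,0,-1],[-3,0,0,0,-1]]'>/dev/null; python3 loc.py; python3 -m creep '[[-3,0,0,0,-1],[-2,0,0,0,-1],[-1,0,0,0,-1],[-1,0,0,0,-1]]'>/dev/null; python3 loc.py
```

```text
t 13.90 X 572.11 Y 1.99 Z 67.01 yaw 80.20 | F x -0.4 y 6.8 z -0.6 Mz -0.048 w 0.2582 [ 1.304 -0.356 -0.048]
t 14.53 X 572.04 Y -17.05 Z 67.02 yaw 80.19 | F x -0.1 y 5.9 z -0.0 Mz -0.039 w 0.2547 [ 1.483 -0.314 -0.039]
t 15.03 X 572.01 Y -23.92 Z 66.98 yaw 80.19 | F x -1.5 y 5.6 z -0.2 Mz -0.036 w 0.2568 [ 1.437 -0.297 -0.036]
```

```bash
python3 -m creep '[[-1,0,0,0,-1],[-1,0,0,0,-1],[-1,0,0,0,-1],[-0.5,0,0,0,-1]]'>/dev/null; python3 loc.py;python3 -m creep '[[-0.5,0,0,0,-1]]'>/dev/null; python3 loc.py;python3 -m creep '[[-0.3,0,0,0,-1]]'>/dev/null; python3 loc.py;python3 -m creep '[[-0.3,0,0,0,-1]]'>/dev/null; python3 loc.py
```

```text
t 15.53 X 572.00 Y -27.42 Z 66.96 yaw 80.19 | F x 0.1 y 5.0 z -0.0 Mz -0.004 w 0.2560 [ 1.502 -0.25  -0.004]
t 15.65 X 572.00 Y -27.88 Z 66.96 yaw 80.19 | F x -0.1 y 5.3 z -0.3 Mz -0.080 w 0.2582 [ 1.446 -0.32  -0.08 ]
t 15.78 X 571.99 Y -28.18 Z 66.96 yaw 80.19 | F x -0.5 y 6.4 z -1.4 Mz -0.046 w 0.2548 [ 1.493 -0.274 -0.046]
t 15.90 X 572.01 Y -28.47 Z 66.98 yaw 80.19 | F x 0.3 y 6.2 z -0.1 Mz -0.037 w 0.2595 [ 1.444 -0.277 -0.037]
```

```bash
python3 -m creep '[[-0.2,0,0,0,-1]]'>/dev/null; python3 loc.py;python3 -m creep '[[-0.2,0,0,0,-1]]'>/dev/null; python3 loc.py;python3 -m creep '[[-0.2,0,0,0,-1]]'>/dev/null; python3 loc.py
```

```text
t 16.02 X 572.01 Y -28.68 Z 66.97 yaw 80.19 | F x 0.0 y 5.8 z 0.5 Mz -0.061 w 0.2553 [ 1.468 -0.345 -0.061]
t 16.15 X 572.01 Y -28.89 Z 66.97 yaw 80.19 | F x -0.5 y 6.2 z -0.1 Mz -0.062 w 0.2544 [ 1.527 -0.301 -0.062]
t 16.27 X 572.00 Y -29.07 Z 66.95 yaw 80.19 | F x -0.1 y 5.6 z -0.3 Mz -0.049 w 0.2525 [ 1.477 -0.286 -0.049]
```

```bash
python3 -m creep '[[-0.1,0,0,0,-1]]'>/dev/null; python3 loc.py;python3 -m creep '[[-0.1,0,0,0,-1]]'>/dev/null; python3 loc.py;python3 -m creep '[[-0.1,0,0,0,-1]]'>/dev/null; python3 loc.py
```

```text
t 16.40 X 572.03 Y -29.16 Z 67.00 yaw 80.19 | F x -0.4 y 6.2 z -0.1 Mz -0.108 w 0.2526 [ 1.497 -0.27  -0.108]
t 16.52 X 572.01 Y -29.19 Z 66.97 yaw 80.19 | F x 0.1 y 7.2 z -0.4 Mz -0.028 w 0.2579 [ 1.661 -0.301 -0.028]
t 16.65 X 572.01 Y -29.20 Z 66.97 yaw 80.19 | F x 0.5 y 7.7 z -0.1 Mz -0.022 w 0.2585 [ 1.773 -0.341 -0.022]
```

```bash
python3 -m creep '[[1,0,0,0,-1],[3,0,0,0,-1],[3,0,0,0,-1],[0,0,0,0,-1]]'>/dev/null; python3 loc.py;  python3 -m creep '[[0,0,-20,0,-1],[0,0,-30,0,-1],[0,0,-20,0,-1],[0,0,0,0,-1]]'>/dev/null; python3 loc.py;python3 -m creep '[[44,-3,0,0,-1],[44,-3,0,0,-1],[40,-2,0,0,-1],[0,0,0,0,-1],[0,0,0,0,-1]]'>/dev/null; python3 loc.py; python3 snap.py w7 wrist 0 0 512 384 1; python3 snap.py c7 scene 200 150 350 270 5
```

```text
t 17.15 X 571.84 Y -22.44 Z 66.58 yaw 80.21 | F x -0.6 y 0.3 z -3.5 Mz -0.015 w 0.2575 [ 0.057 -0.081 -0.015]
t 17.65 X 572.68 Y -22.69 Z 138.81 yaw 80.20 | F x -0.3 y -0.5 z -4.1 Mz 0.053 w 0.2568 [ 0.109 -0.094  0.053]
t 18.27 X 563.63 Y 105.13 Z 135.85 yaw 80.22 | F x -0.5 y 0.2 z -3.3 Mz -0.040 w 0.2581 [ 0.085 -0.061 -0.04 ]
```

View pics/w7.png

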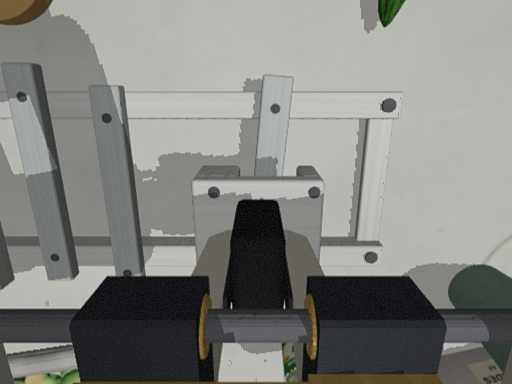

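View pics/c7.png

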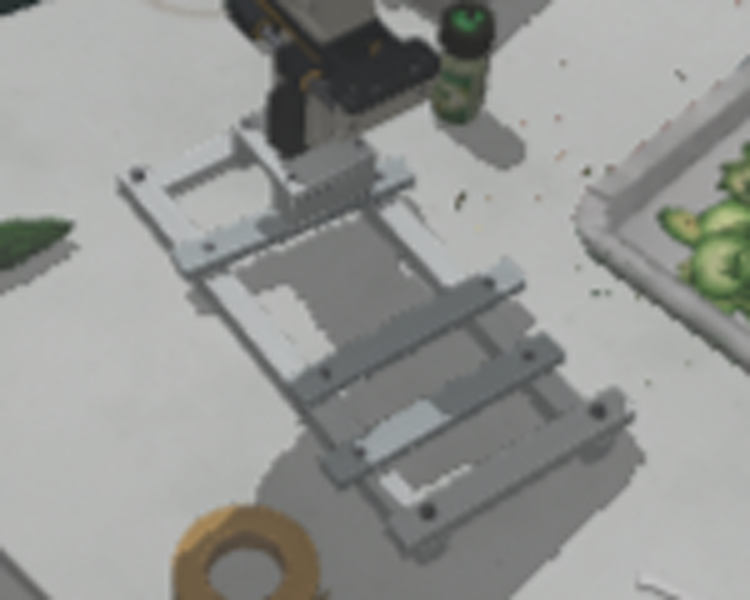

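```bash
cat > sl.py <<'E'
from rk import *
def slats(f,z0=.034,z1=.0412,lo=-110,hi=150):
    P=sel(f,.40,.72,-.30,.25,z0,z1);X=P[:,:2]@x*1e3;Y=P[:,:2]@y*1e3;k=(Y>lo)&(Y<hi)&(X>455)&(X<670);X=X[k];Y=Y[k]
    im=np.zeros((300,300),np.uint8);ix=(X-420).astype(int);iy=(Y+120).astype(int);im[iy,ix]=255
    im=cv2.morphologyEx(im,cv2.MORPH_CLOSE,np.ones((5,5)));n,l,st,_=cv2.connectedComponentsWithStats(im)
    for i in range(1,n):
        if st[i,4]>500:
            k=l[iy,ix]==i;print(k.sum(),[np.round(v,2) for v in cv2.minAreaRect(np.c_[X[k],Y[k]].astype(np.float32))])
E
python3 - <<'E'
from sl import *
f=load('/tmp/w7.npz')
slats(f)
screws(f,[(22,97,.0385),(55,257,.0385),(106,118,.0385),(126,273,.0385),(275,109,.0385)])
E
```

```text
6476 [array([554.29, -76.83]), array([188.92,  25.65]), np.float64(0.22)]
5488 [array([560.32, -12.96]), array([ 24.88, 167.45]), np.float64(89.97)]
3000 [array([509.39, 119.14]), array([24.04, 81.16]), np.float64(84.93)]
(22, 97) -> 20.6 95.3 X 484.2 Y -76.7
(55, 257) -> 54.4 257.1 X 624.5 Y -76.5
(106, 118) -> 106.2 117.8 X 501.3 Y -12.8
(126, 273) -> 125.9 278.0 X 646.0 Y -14.5
(275, 109) -> 274.8 108.3 X 494.0 Y 120.4
```

Slats 1 and 2 are square and 63.9 mm apart (64 nominal), and slat_1 hasn't moved. Next I'll lower the gauge over slat_3.

```bash
python3 -m creep '[[0,0,25,0,-1],[0,0,20,0,-1],[0,0,0,0,-1],[0,0,4,0,-1],[0,0,4,0,-1]]'>/dev/null; python3 loc.py; python3 -m creep '[[0,0,8,0,-1],[0,0,8,0,-1],[0,0,0,0,-1],[0,0,0,0,-1]]'>/dev/null; python3 loc.py
```

```text
t 19.00 X 564.28 Y 105.43 Z 84.21 yaw 80.20 | F x -0.8 y -0.6 z -3.2 Mz -0.059 w 0.2567 [ 0.103 -0.058 -0.059]
t 19.50 X 563.94 Y 105.48 Z 67.73 yaw 80.21 | F x -0.4 y -0.2 z -2.8 Mz -0.001 w 0.2566 [ 0.097 -0.111 -0.001]
```

```bash
python3 -m creep '[[-4,0,0.7,0,-1],[-4,0,0,0,-1],[-4,0,0,0,-1],[-4,0,0,0,-1],[-4,0,0,0,-1]]'>/dev/null; python3 loc.py;python3 -m creep '[[-4,0,0,0,-1],[-4,0,0,0,-1],[-4,0,0,0,-1],[-4,0,0,0,-1],[-4,0,0,0,-1]]'>/dev/null; python3 loc.py; python3 -m creep '[[-4,0,0,0,-1],[-4,0,0,0,-1],[-4,0,0,0,-1],[-4,0,0,0,-1],[-4,0,0,0,-1]]'>/dev/null; python3 loc.py;python3 -m creep '[[-3,0,0,0,-1],[-2,0,0,0,-1],[-1,0,0,0,-1],[-1,0,0,0,-1]]'>/dev/null; python3 loc.py
```

```text
t 20.12 X 563.99 Y 85.43 Z 67.23 yaw 80.19 | F x -0.6 y 5.1 z -0.4 Mz -0.162 w 0.2561 [ 1.382 -0.125 -0.162]
t 20.75 X 564.05 Y 65.46 Z 67.28 yaw 80.20 | F x -0.8 y 5.8 z -0.4 Mz 0.009 w 0.2590 [ 1.425 -0.278  0.009]
t 21.38 X 564.02 Y 45.47 Z 67.27 yaw 80.20 | F x 0.8 y 6.1 z -0.9 Mz 0.065 w 0.2531 [ 1.423 -0.245  0.065]
t 21.88 X 564.03 Y 38.54 Z 67.26 yaw 80.20 | F x 0.7 y 6.9 z -0.2 Mz -0.002 w 0.2552 [ 1.356 -0.282 -0.002]
```

```bash
python3 -m creep '[[-1,0,0,0,-1],[-1,0,0,0,-1],[-0.5,0,0,0,-1],[-0.3,0,0,0,-1]]'>/dev/null; python3 loc.py;python3 -m creep '[[-0.3,0,0,0,-1]]'>/dev/null; python3 loc.py;python3 -m creep '[[-0.2,0,0,0,-1]]'>/dev/null; python3 loc.py;python3 -m creep '[[-0.2,0,0,0,-1]]'>/dev/null; python3 loc.py
```

```text
t 22.38 X 564.01 Y 35.75 Z 67.25 yaw 80.20 | F x 0.0 y 6.6 z -0.8 Mz -0.072 w 0.2578 [ 1.404 -0.341 -0.072]
t 22.50 X 564.01 Y 35.48 Z 67.25 yaw 80.20 | F x -0.6 y 6.0 z 0.3 Mz -0.023 w 0.2533 [ 1.42  -0.254 -0.023]
t 22.62 X 564.02 Y 35.26 Z 67.25 yaw 80.20 | F x 0.4 y 5.7 z -1.2 Mz -0.039 w 0.2550 [ 1.363 -0.29  -0.039]
t 22.75 X 564.02 Y 35.07 Z 67.26 yaw 80.20 | F x -0.2 y 6.6 z 0.5 Mz -0.011 w 0.2559 [ 1.392 -0.232 -0.011]
```

```bash
python3 -m creep '[[-0.1,0,0,0,-1]]'>/dev/null; python3 loc.py;python3 -m creep '[[-0.1,0,0,0,-1]]'>/dev/null; python3 loc.py;python3 -m creep '[[-0.1,0,0,0,-1]]'>/dev/null; python3 loc.py
```

```text
t 22.88 X 563.99 Y 34.99 Z 67.24 yaw 80.20 | F x -0.8 y 5.3 z -1.3 Mz -0.031 w 0.2559 [ 1.401 -0.23  -0.031]
t 23.00 X 564.01 Y 34.88 Z 67.23 yaw 80.20 | F x -0.2 y 5.6 z -0.9 Mz -0.016 w 0.2573 [ 1.457 -0.217 -0.016]
t 23.12 X 564.00 Y 34.86 Z 67.24 yaw 80.20 | F x 0.2 y 6.1 z -0.8 Mz -0.021 w 0.2527 [ 1.584 -0.34  -0.021]
```

```bash
python3 -m creep '[[-0.1,0,0,0,-1]]'>/dev/null; python3 loc.py;  python3 -m creep '[[1,0,0,0,-1],[3,0,0,0,-1],[3,0,0,0,-1],[0,0,0,0,-1]]'>/dev/null; python3 loc.py;  python3 -m creep '[[0,0,-20,0,-1],[0,0,-30,0,-1],[0,0,-40,0,-1],[0,0,-20,0,-1],[0,0,0,0,-1]]'>/dev/null; python3 loc.py
python3 snap.py w8 wrist 0 0 512 384 1
python3 - <<'E'
from gfit import *
f=load('/tmp/w2.npz')
# free-space map from side0
E
```

```text
t 23.25 X 564.01 Y 34.85 Z 67.26 yaw 80.20 | F x -0.5 y 7.0 z -1.0 Mz -0.028 w 0.2537 [ 1.692 -0.352 -0.028]
t 23.75 X 563.85 Y 41.67 Z 66.89 yaw 80.22 | F x 0.9 y -0.7 z -2.7 Mz -0.061 w 0.2571 [ 0.083 -0.069 -0.061]
t 24.38 X 564.42 Y 41.49 Z 178.49 yaw 80.20 | F x -0.2 y 0.3 z -4.7 Mz 0.055 w 0.2577 [ 0.084 -0.076  0.055]
```

View pics/w8.png

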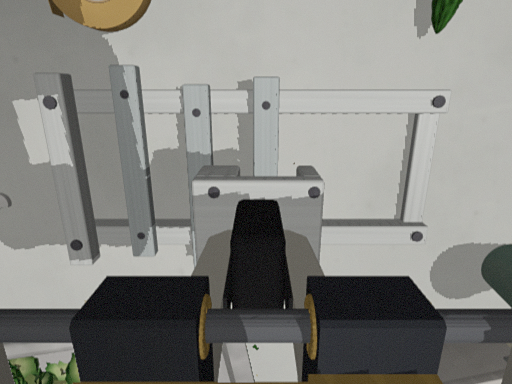

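```bash
python3 -m creep '[[0,-60,0,0,-1],[30,-50,0,0,-1],[55,-17,0,0,-1],[55,0,0,0,-1],[55,0,0,0,-1]]'>/dev/null; python3 loc.py;  python3 -m creep '[[55,0,0,0,-1],[55,0,0,0,-1],[55,0,0,0,-1],[50,0,0,0,-1],[0,0,0,0,-1]]'>/dev/null; python3 loc.py
```

```text
t 25.05 X 435.94 Y 237.98 Z 175.45 yaw 80.20 | F x 0.4 y -1.0 z -3.6 Mz -0.059 w 0.2554 [ 0.063 -0.133 -0.059]
t 25.68 X 435.78 Y 453.62 Z 173.89 yaw 80.36 | F x 0.1 y 0.1 z -2.8 Mz 0.010 w 0.2570 [ 0.041 -0.071  0.01 ]
```

```bash
python3 -m creep '[[0,0,40,0,-1],[0,0,40,0,-1],[0,0,15,0,-1],[0,0,0,0,-1],[0,0,0,0,-1]]'>/dev/null; python3 loc.py; python3 snap.py s9 side 180 100 310 200 5
```

```text
t 26.30 X 437.50 Y 451.82 Z 83.65 yaw 80.19 | F x -0.1 y -0.1 z -2.3 Mz -0.020 w 0.2574 [ 0.08 -0.08 -0.02]
```

View pics/s9.png

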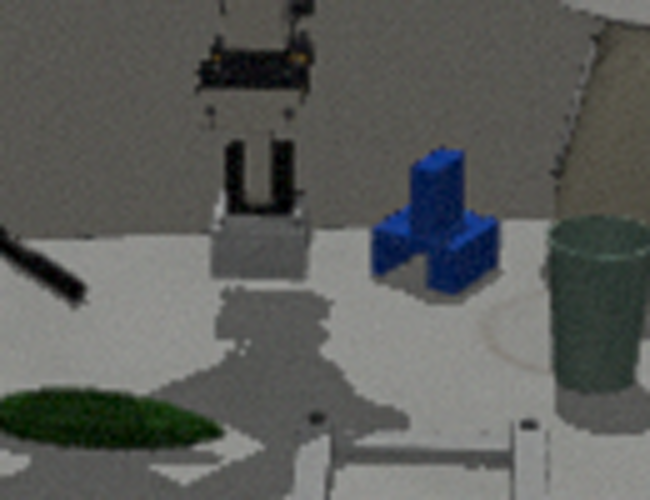

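```bash
python3 -m creep '[[0,0,15,0,-1],[0,0,10,0,-1],[0,0,4,0,-1],[0,0,0,0,-1],[0,0,0,0,-1]]'>/dev/null; python3 loc.py; python3 -m creep '[[0,0,1,0,-1],[0,0,1,0,-1]]'>/dev/null; python3 loc.py; python3 -m creep '[[0,0,0.5,0,-1],[0,0,0,0,-1]]'>/dev/null; python3 loc.py
```

```text
t 26.98 X 437.03 Y 451.64 Z 53.27 yaw 80.20 | F x -0.4 y -0.1 z -3.4 Mz -0.002 w 0.2563 [ 0.142 -0.035 -0.002]
t 27.23 X 436.94 Y 451.59 Z 51.09 yaw 80.20 | F x 1.0 y -0.8 z -3.4 Mz 0.009 w 0.2582 [ 0.082 -0.049  0.009]
t 27.48 X 436.93 Y 451.55 Z 50.62 yaw 80.20 | F x -0.8 y -0.3 z -0.7 Mz -0.020 w 0.2548 [-0.037  0.124 -0.02 ]
```

Contact with the table at Z 50.6, with the weight carried. Releasing now.

```bash
python3 -m creep '[[0,0,0.2,0,-1],[0,0,0,0,-0.3],[0,0,0,0,0],[0,0,0,0,0.5],[0,0,0,0,1]]'>/dev/null; python3 loc.py; python3 -m creep '[[0,0,0,0,1],[0,0,0,0,1],[0,0,0,0,1]]'; python3 -m creep '[[0,0,-20,0,1],[0,0,-40,0,1],[0,0,-50,0,1],[0,0,-50,0,1],[0,0,0,0,1]]'; python3 loc.py; python3 snap.py w10 wrist 0 0 512 384 1
```

```text
t 28.10 X 436.91 Y 451.56 Z 50.27 yaw 80.20 | F x 0.9 y 0.3 z 0.2 Mz -0.022 w 0.6253 [ 0.053 -0.089 -0.022]
time: 28.48
tcp_pos: [0.5074, 0.3706, 0.0502]
ee_rot: [0.0, 0.765, 0.644, -0.0]
wrist_force: [0.3, -0.1, -0.2]
width: 0.946
time: 29.1
tcp_pos: [0.5085, 0.3713, 0.2166]
ee_rot: [0.0, 0.765, 0.644, 0.004]
wrist_force: [-0.3, 0.3, -0.3]
width: 1.001
t 29.10 X 437.83 Y 452.46 Z 216.56 yaw 80.20 | F x -0.4 y 0.3 z -0.3 Mz -0.006 w 1.0014 [ 0.117 -0.081 -0.006]
```

View pics/w10.png

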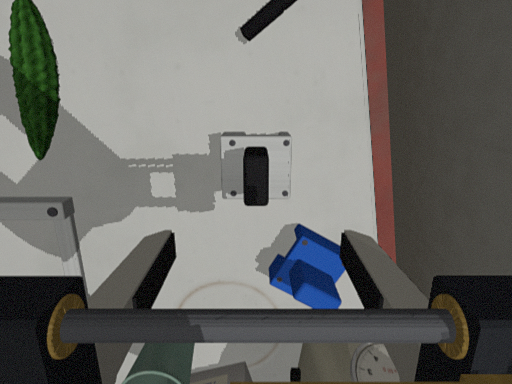

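```bash
python3 -m creep '[[-55,0,-20,0,1],[-55,0,-20,0,1],[-55,0,-20,0,1],[-55,30,-20,0,1],[-55,30,0,0,1]]'>/dev/null; python3 -m creep '[[-55,30,0,0,1],[-55,30,0,0,1],[-55,30,0,0,1],[-20,0,0,0,1],[0,0,0,0,1]]'>/dev/null;python3 loc.py; python3 snap.py w11 wrist 0 0 512 384 1;python3 snap.py s11 side 0 0 512 384 1;python3 snap.py c11 scene 0 0 512 384 1
python3 - <<'E'
from sl import *
for n in ['w11','s11','c11']:
    print(n);slats(load(f'/tmp/{n}.npz'))
f=load('/tmp/w11.npz')
P=sel(f,.40,.72,-.30,-.18,.0415,.049);print(cv2.minAreaRect(np.c_[P[:,:2]@x*1e3,P[:,:2]@y*1e3].astype(np.float32)))
P=sel(load('/tmp/s11.npz'),.44,.57,.30,.42,.034,.046);print('gauge bridge',rect(P),np.median(P[:,2]))
# objects unchanged?
for n in ['side','scene']:
    a=load(f'/tmp/{n}0.npz')['image'].astype(int);b=load(f"/tmp/{'s11' if n=='side' else 'c11'}.npz")['image'].astype(int)
    cv2.imwrite(f'pics/diff_{n}.png',np.clip(abs(a-b).sum(2),0,255).astype(np.uint8))
E
```

```text
t 30.40 X 584.72 Y -6.04 Z 288.53 yaw 80.10 | F x -0.4 y 0.8 z 0.5 Mz 0.014 w 1.0013 [ 0.088 -0.128  0.014]
w11
2830 [array([554.36, -77.06]), array([187.93,  24.34]), np.float64(0.03)]
2693 [array([570.27, -13.61]), array([ 23.07, 188.42]), np.float64(89.95)]
2787 [array([564.16,  50.82]), array([ 24.23, 189.4 ]), np.float64(89.97)]
s11
106 [array([620.07, -20.94]), array([22.24, 83.54]), np.float64(88.65)]
c11
281 [array([561.12, -77.87]), array([178.41,  26.09]), np.float64(0.32)]
218 [array([569.12, -14.12]), array([ 25.18, 148.4 ]), np.float64(89.8)]
((561.778076171875, -140.69114685058594), (188.7356719970703, 24.516666412353516), 0.05857843905687332)
gauge bridge ((503.9676513671875, 362.0959777832031), (79.44730377197266, 69.91373443603516), 79.88026428222656) 0.03877468523602293
```

View pics/w11.png

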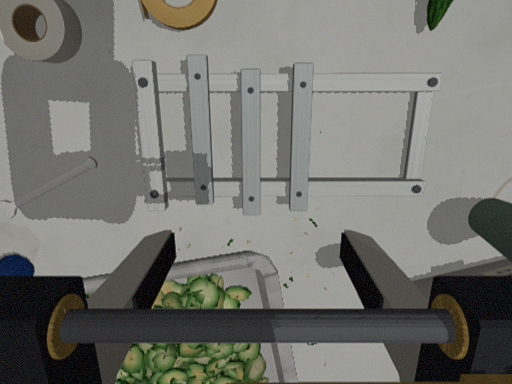

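View pics/diff_side.png

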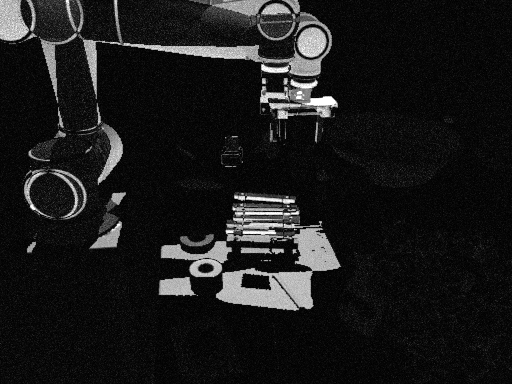

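View pics/s11.png

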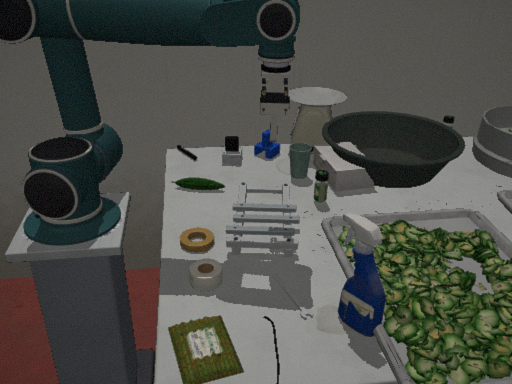

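Run:
```python
from rk import *
f=load('/tmp/w11.npz')
screws(f,[(142,83,.0445),(154,194,.0445),(197,76,.0385),(203,187,.0385),(250,90,.0385),(251,198,.0385),(303,84,.0385),(299,194,.0385)])
```

```text
(142, 83) -> 142.4 82.2 X 492.3 Y -141.3
(154, 194) -> 153.7 194.4 X 633.0 Y -141.4
(197, 76) -> 196.9 76.0 X 485.2 Y -76.8
(203, 187) -> 203.0 187.1 X 624.9 Y -76.8
(250, 90) -> 250.1 90.0 X 501.4 Y -12.9
(251, 198) -> 250.9 198.5 X 641.0 Y -13.0
(303, 84) -> 302.6 84.2 X 494.9 Y 50.9
(299, 194) -> 298.5 193.8 X 634.6 Y 50.9
```

All three slats are square, with both screws of each agreeing within 0.1 mm. The spacings are 64.5, 63.9 and 63.9 mm against 64 nominal. The gauge is standing on the table and nothing else has moved, so I'm handing the job in.

```bash
python3 -c "
from station import r
print(r.sign_off())"; python3 -c "
from station import r
print(r.sense()['time'])"
```

```text
the job is handed in; nothing more can be done
None
the job is handed in; nothing more can be done
```

The three slats are set with the silver gauge, nearest the fence first, and the job was handed in at about 30.5 s of the 72 s allowed. I drew each slat in until the spacer leg bore on the fence or the slat before, which showed as a force rise and a stall in travel. I backed the gauge off before each lift, then stood it upright about where it started and let go.

- **Gaps:** the tool stopped at -93.15, -29.2 and 34.85 mm along the rack, so the slats were set 64.0 and 64.05 mm apart (40.0 mm gaps). The last wrist picture gave spacings of 64.5, 63.9 and 63.9 mm against 64 nominal, so gaps of about 40.5, 39.9 and 39.9 mm.
- **Squareness:** the two screws on each slat agreed within 0.1 mm along the rack, and the slats already set had not shifted.
- **Contact force:** drag was 2 to 7 N. The peak was about 11.5 N against the fence and 7 to 8 N against slats 1 and 2.
- **Gauge and other things:** the gauge is upright on bare table, clear of the blue look-alike and everything else. Comparing the first and last side pictures, apart from the arm, the slats and shadows, only the gauge's outline changed, by a small shift and turn.
- **Disagreements:** the outline fit of the slat tops gave gaps of 39.6, 39.5 and 40.4 mm. The camera also placed the slats about 2 mm off the tool's readings. I put both down to camera calibration and noise, and trusted the contact readings and screws.

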